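Crank up the gourd lift and slide the tray across

TASK

Fit the loose crank fully down over the square drive shaft of the blue screw lift and wind it clockwise until the lift platform is level with the steel packing deck beside it. Then slide the tray of gourds across, without lifting it, until it stands wholly on the deck and clear of the platform; leave the crank on the shaft, the platform level with the deck, and the other things on the bench undisturbed.

Things in the scene. Friction and masses are not known exactly. Their poses are not given: they have to be found in the camera images.
- lifter: Blue screw lift fixed to the bench (base 150 x 130 mm). Origin on the bench under the platform's centre, z up. Its +y points from the platform to the deck; the gearbox with the drive shaft stands on the -y side, axis 215 mm from the origin: 88 x 88 mm (foot 100 x 100 mm), top 68 mm above the bench, joined to the lift by a low drive tube.
- shaft_seat (a point): Point on the drive shaft's vertical axis at the face where the crank's hub comes to rest: a round 48 mm steel collar on the gearbox, 70 mm above the bench. From here the shaft rises 36 mm: 22 mm of 20 x 20 mm square, then a 14 mm tall square tip tapering to 12 x 12 mm.
- shaft (a joint): Turn of the drive shaft, rad; grows clockwise seen from above, which raises the platform 18 mm a turn (2.865 mm per rad). At 0 the square's sides are parallel to the lifter's x and y. Stiff (0.15 N m, 2 N at the crank's grip), stays where it is left; pushing on the platform does not move it. Starts between -0.4 and 0.4; end stop at 23.
- platform_top (a point): Centre of the top face of the lift platform, an aluminium plate 190 mm (along lifter x) by 140 mm (along lifter y), 12 mm thick, with yellow edges; it starts about 70 mm above the bench and rises and sinks with the shaft.
- deck_top (a point): Centre of the top face of the fixed steel packing deck, 200 mm (lifter x) by 180 mm (lifter y), with a red edge facing the platform across a 5 mm gap; 106 to 118 mm above the bench; axes parallel to the lifter's.
- tray: White tray, 150 mm (x) by 110 mm (y), four round gourds fixed in it (65 mm high with stems), 0.45 kg or so. Origin: centre of its underside; axes about those of the lifter. It stands on two steel skids along y, 124 mm long, ends upturned to ride over steps of a few mm. Red upright grip plate in the middle: 50 mm along x, 10 mm thick along y, top 105 mm above the origin.
- crank: Loose crank, 0.37 kg, standing on its hub. Origin: centre of the hub's underside; z up, x along the arm towards the grip. Hub: dark block 38 x 38 mm, 44 mm tall, sides along x and y, with a square socket open downwards, 22.4 mm wide, 38 mm deep, mouth chamfered 3 mm, sides along x and y. The steel arm is 24 mm wide and lies 44 to 52 mm up.
- crank_boss_top (a point): Centre of the top of the crank's orange boss, straight above the hub, by which the crank can be held: a 28 x 28 mm square block, sides along the crank's x and y, from 52 to 82 mm above the crank's origin.
- crank_grip_top (a point): Centre of the top of the crank's black grip: an upright cylinder, 27 mm across, 80 mm along the crank's x from the hub's axis, from 56 to 116 mm above the crank's origin. It spins freely on the crank.
- wax_jar: Bystander: jar, 64 mm across and 85 mm tall, origin under its centre.
- spare_gourd: Bystander: standing bottle gourd, 57 mm across and 109 mm tall, origin under its centre.
- mug: Bystander: blue mug, 76 mm across and 85 mm tall, origin under its centre.
- tape_roll: Bystander: yellow roll of tape lying flat, 90 mm across and 24 mm tall, origin under its centre.
- brush: Bystander: brush lying on the bench, handle towards its -x.
- screwdriver: Bystander: screwdriver lying on the bench, handle towards its -x.
There are look-alikes about, which are no part of the job. What is shaped like the crank but green or pink is not meant. What is shaped like the tray but purple is not meant.

How it is judged:
By the outcome, as a careful person would: the job done as asked, in the order asked, and still so for the second after the job is handed in, with the robot touching nothing.
It also fails if it takes over 72 s, if anything falls off the work surface, if the arm or the gripper's body presses on something with over 40 N, if the wrist force passes 120 N, or if a joint passes its speed limit or range.

ROBOT

A 6-joint arm with a two-finger parallel gripper is mounted at the origin on the work surface. World frame = base frame: x ahead of the robot, y to its left, z up, the work surface at z = 0. Lengths are in m, angles in rad, forces in N, time in s.
With the tool pointing down it reaches from about 0.35 to 0.775 m from the base axis. Payload 5.5 kg.
Tool frame: the origin (TCP) lies on the centre line of the jaws, within the pads' length; the fingertips stand 11 mm ahead of it and the grasp point (between the pads) lies 8 mm behind it (env.tip_extent is the distance from the TCP to the fingertips, in m); z points along the fingers, y is the line along which they close (so a half turn about z gives the same grasp; the last joint's range is limited). The gripper opens to 85 mm and grips with 20 to 120 N. Pads are 22 mm wide; open, the fingers measure 114 mm over their backs; the gripper's body (76 mm by 85 mm) begins 54 mm behind the grasp point. The pads swing forward as they close: fully open they stand 13 mm farther back than shut.
Start: joints at [-1.431, 0.313, 0.046, 1.304, 0, 1.431], TCP at [0.159, -0.553, 0.242] pointing down, gripper open.
Joint ranges: [-2.76, 2.76], [-0.86, 1.69], [-1.03, 1.26], [-2.2, 2.34], [-1.47, 1.5], [-3.14, 3.14]. Speed limits (rad/s): [2.57, 2.57, 3.14, 3.14, 3.14, 3.14].

INTERFACE

Orientations are given as a unit quaternion [w, x, y, z].
In Python, from workcell import env gives the robot as it stands.
- The arm moves only by the shell command python3 -m jog 'ROWS' [FORCE]. ROWS is JSON, a list of rows, each a list of 5 numbers: the gripper's target within -1 to 1 (shut at 1, half-way at 0, fully open at -1), then the shift along the tool's x, y, z in m, then the turn about the tool's z in degrees. In form: [[fingers, tx, ty, tz, turn], ...]. A call has 1 to 5 rows; each row shifts and turns the commanded pose from where the row before left it, along the tool's axes as they then stand; what a row does not reach is not made up. A row lasts 1/12 s, in which the tool goes at most 41.7 mm and 7.16 degrees, less where a joint would pass 70% of its speed; a pose out of reach is approached as far as the arm can. A call is refused whole if a number of a shift passes 0.0417 or a number of a turn 7.16, either way. A call with a gripper value outside its range is refused whole. The fingers move at their own pace and stop on an object; FORCE is the grip in N (left out, the last holds). Time passes only in rows, so rows that do not move let the fingers close. It gives the time, the measured TCP pose, the force, the opening and the grip force at its end, in the units of the state.
- env.get_state(): the state, without advancing time (a new reading comes with each control period).
- env.read_camera(name): name is "scene" or "top" or "wrist"; returns a dict with "img" (384x512x3 uint8, red, green, blue), "fov_y" (degrees; the focal length in pixels is half the picture's height over the tangent of half this angle, whatever the lens; pixels are square), "cx", "cy" (the principal point, pixels), "D" ([k1, k2, p1, p2, k3] as OpenCV has them; the pictures are not rectified), "T" (4x4, takes a point from camera to world coordinates). Camera axes: x right, y up, looking along -z (the intrinsics and any distortion apply to the point x, -y, -z); pixel columns grow to the right and rows downward; lengths in m; the calibration is good to about 2 mm. A picture is of the moment at which its call begins. There is no depth.
- env.hand_in(): hands the job in; it is judged then, once.
The state is a dict: "clock": time; "joint_pos": joint angles; "qvel": joint speeds; "tau": joint torques, N m; "tcp_pos": TCP position; "orientation": TCP orientation; "wrist_force": force on the tool from outside, world axes, zero at the start; "ft_torque": the same for the moment, N m; "finger_gap": finger opening in m; "grip_force": force on a finger pad.
Only numpy, scipy, OpenCV 4.12 (cv2) and the standard library are available. Lean on these libraries where they do the work, as an engineer would, in place of code of your own. Each camera call takes 0.05 s, during which the arm holds its last target. There are 200 camera calls.

## Working session

There is one attempt and no reset: what is moved stays moved. The work goes in short steps, Python scripts to look and compute and a shell command to move; the robot and the scene stay as the last step left them, time stands still between calls to the robot, and variables do not carry over. Pictures are saved under pics/ and viewed, at most 10 in all, crops included, and the job is handed in when it is done.

```bash
mkdir -p pics; ls
cat > h.py <<'E'
from workcell import env
import numpy as np, cv2
def cam(n,save=None):
    c=env.read_camera(n)
    if save: cv2.imwrite('pics/'+save+'.png',c['img'][...,::-1])
    return c
def K(c):
    f=192/np.tan(np.radians(c['fov_y'])/2); return np.array([[f,0,c['cx']],[0,f,c['cy']],[0,0,1.]])
def ray(c,uv):
    p=cv2.undistortPoints(np.array(uv,float).reshape(-1,1,2),K(c),np.array(c['D'],float)).reshape(-1,2)
    d=np.c_[p[:,0],-p[:,1],-np.ones(len(p))]
    T=np.array(c['T']); return T[:3,3],d@T[:3,:3].T
def onz(c,uv,z):
    o,d=ray(c,uv); return o+d*((z-o[2])/d[:,2])[:,None]
def proj(c,P):
    T=np.array(c['T']);q=(np.array(P,float).reshape(-1,3)-T[:3,3])@T[:3,:3]
    q=q*[1,-1,-1]
    return cv2.projectPoints(q,np.zeros(3),np.zeros(3),K(c),np.array(c['D'],float))[0].reshape(-1,2)
E
python3 - <<'E'
from h import *
a=cam('scene','s0');b=cam('top','t0')
for c in(a,b):print(np.round(c['T'],3),c['fov_y'],c['D'])
s=env.get_state();print(s['tcp_pos'],s['orientation'],s['finger_gap'])
E
```

```text
pics
[[-0.118 -0.541  0.832  1.607]
 [ 0.993 -0.055  0.105  0.187]
 [-0.011  0.839  0.544  0.824]
 [ 0.     0.     0.     1.   ]] 46.850250602850465 [-0.17419695  0.          0.          0.          0.        ]
[[-0.009  0.998 -0.067  0.433]
 [-1.    -0.009  0.003  0.082]
 [ 0.002  0.067  0.998  1.321]
 [ 0.     0.     0.     1.   ]] 50.274942817507416 [-0.04570185  0.          0.          0.          0.        ]
[ 0.15872105 -0.55221653  0.24150383] [-8.17905288e-04  9.90227760e-01  1.39457210e-01 -1.04002677e-05] 0.08530694663097464
```

```bash
python3 -c "
import cv2,numpy as np
" ; ls pics
```

```text
s0.png
t0.png
```

View pics/t0.png

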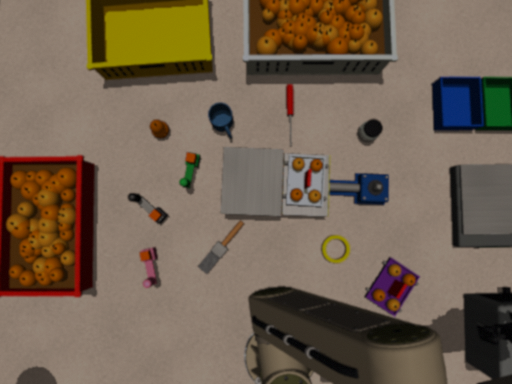

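View pics/s0.png

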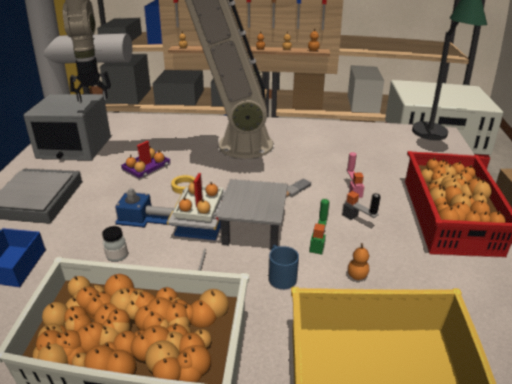

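Top view: the crank candidates are the black-gripped crank (boss 159,215; grip 134,197), a green look-alike (190,170) and a pink one (150,268). The white tray is at (306,187) and the purple tray at (393,286). The shaft is at (374,188). I choose the black-gripped crank and the white tray, and check with a crop.

Run:
```python
from h import *
a=cam('scene');b=cam('top')
im=b['img'];hsv=cv2.cvtColor(im,cv2.COLOR_RGB2HSV)
cr=np.hstack([cv2.resize(im[155:290,110:245],(400,400),interpolation=2),cv2.resize(im[140:230,310:400],(400,400),interpolation=2)])
cv2.imwrite('pics/c1.png',cr[...,::-1])
def blob(c,lo,hi,box):
    h=cv2.cvtColor(c['img'],cv2.COLOR_RGB2HSV);m=cv2.inRange(h,lo,hi);u0,v0,u1,v1=box
    k=np.zeros_like(m);k[v0:v1,u0:u1]=m[v0:v1,u0:u1];ys,xs=np.nonzero(k);return xs.mean(),ys.mean(),len(xs)
p=blob(b,(3,150,100),(20,255,255),(145,203,172,226));print('boss',p,onz(b,p[:2],.08))
g=blob(b,(0,0,0),(180,255,50),(125,188,143,206));print('grip',g,onz(b,g[:2],.112))
print('shaft',onz(b,[374,187],.1),'tray red',onz(b,[308,179],.17))
print('jar,gourd,mug,brush..',onz(b,[[371,128],[158,128],[220,115],[335,248]],.05))
print('deck corners',onz(b,[[222,149],[284,151],[281,219],[221,216]],.112))
```

```text
boss (np.float64(154.07792207792207), np.float64(214.76623376623377), 77) [[0.44857983 0.38324381 0.08      ]]
grip (np.float64(135.1341463414634), np.float64(197.5731707317073), 82) [[0.49956236 0.43236622 0.112     ]]
shaft [[ 0.52585916 -0.2815022   0.1       ]] tray red [[ 0.54481552 -0.07346373  0.17      ]]
jar,gourd,mug,brush.. [[ 0.71691593 -0.29258895  0.05      ]
 [ 0.72221739  0.38051558  0.05      ]
 [ 0.76184057  0.18457023  0.05      ]
 [ 0.34141423 -0.16977431  0.05      ]]
deck corners [[ 6.42515113e-01  1.73808592e-01  1.12000000e-01]
 [ 6.34934122e-01 -1.11300212e-02  1.12000000e-01]
 [ 4.32620326e-01  5.06972741e-04  1.12000000e-01]
 [ 4.42993327e-01  1.77414547e-01  1.12000000e-01]]
```

View pics/c1.png

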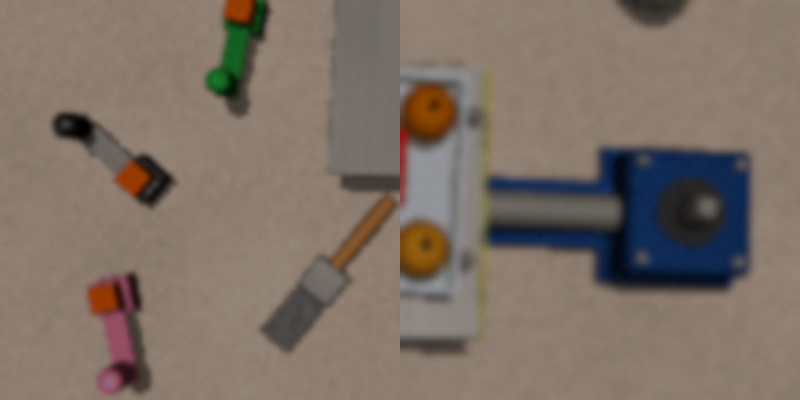

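The crop confirms it: the crank with orange boss (154.5,215.7 in the full image), grey arm and black grip (132,197) is ours; the green and pink ones are the look-alikes. The shaft is at (374,188) on the blue gearbox. I'll stop above the shaft on the way to measure its angle.

```bash
python3 -m jog '[[-1,0,0,-0.01,5.35],[-1,0,0,-0.01,5.35],[-1,0,0,-0.01,5.3],[-1,0.03,-0.027,0,0],[-1,0.03,-0.027,0,0]]'; python3 -m jog '[[-1,0.03,-0.027,0,0],[-1,0.03,-0.027,0,0],[-1,0.03,-0.027,0,0],[-1,0.03,-0.027,0,0],[-1,0.03,-0.027,0,0]]';python3 -m jog '[[-1,0.03,-0.027,0,0],[-1,0.03,-0.027,0,0],[-1,0.03,-0.027,0,0],[-1,0,0,0,0],[-1,0,0,0,0]]'
python3 - <<'E'
from h import *
c=cam('wrist','w0');print(np.round(c['T'],3),c['fov_y'],c['D']);s=env.get_state();print(s['tcp_pos'],s['orientation'],s['joint_pos'])
print(proj(c,[[.526,-.2815,.1],[.526,-.2815,.07]]))
E
```

```text
clock: 0.62
tcp_pos: [0.2182, -0.4995, 0.2724]
orientation: [0.001, 1.0, -0.002, 0.0]
wrist_force: [0.5, 0.7, -0.6]
finger_gap: 0.085
grip_force: 0.0
clock: 1.03
tcp_pos: [0.3697, -0.362, 0.2723]
orientation: [0.0, 1.0, 0.0, 0.0]
wrist_force: [0.2, -0.6, -0.6]
finger_gap: 0.0858
grip_force: 0.0
clock: 1.45
tcp_pos: [0.4599, -0.2807, 0.272]
orientation: [-0.0, 1.0, 0.003, -0.0]
wrist_force: [0.4, -0.2, -0.0]
finger_gap: 0.0855
grip_force: 0.0
[[ 0.004  0.959  0.283  0.533]
 [-1.     0.004  0.002 -0.281]
 [ 0.    -0.283  0.959  0.402]
 [ 0.     0.     0.     1.   ]] 68.46982384509364 [-0.00229358  0.          0.          0.          0.        ]
[ 0.45889874 -0.28181327  0.27199251] [ 1.71206935e-05  9.99998902e-01  1.42257820e-03 -4.14810297e-04] [-6.99529964e-01  2.35773385e-01  1.44190116e-02  1.35005389e+00
 -5.61228649e-04  2.43921770e+00]
[[258.76457512 116.60527111]
 [258.69178174 116.01353328]]
```

View pics/w0.png

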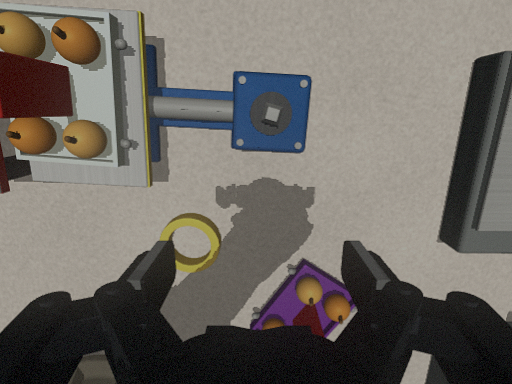

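The wrist view shows the gearbox top centred near (271,112), the shaft's bright square tip at (272,114) turned some degrees, and the platform edge at column ~147. Next I measure the shaft centre and angle, and the platform's height.

Run:
```python
from h import *
c=cam('wrist');im=c['img']
hsv=cv2.cvtColor(im,cv2.COLOR_RGB2HSV)
def rect(m,z,nm):
    n,l,st,ce=cv2.connectedComponentsWithStats(m)
    i=1+np.argmax(st[1:,4]);ys,xs=np.nonzero(l==i)
    P=onz(c,np.c_[xs,ys],z)[:,:2]
    r=cv2.minAreaRect((P*1000).astype(np.float32));print(nm,st[i],r)
box=np.zeros(im.shape[:2],np.uint8);box[62:160,228:318]=255
g=cv2.inRange(hsv,(100,120,40),(125,255,255))&box
g=cv2.morphologyEx(g,cv2.MORPH_OPEN,np.ones((5,5)));
rect(cv2.morphologyEx(g,cv2.MORPH_CLOSE,np.ones((41,41))),.068,'gear')
gray=cv2.cvtColor(im,cv2.COLOR_RGB2GRAY)
b2=np.zeros_like(box);b2[95:135,252:292]=255
print(gray[98:132:2,256:290:2])
rect((gray>170).astype(np.uint8)*255&b2,.106,'tip')
col=(gray<110).astype(np.uint8)*255&b2&~cv2.inRange(hsv,(100,120,40),(125,255,255))
ys,xs=np.nonzero(col);(x,y),r=cv2.minEnclosingCircle(np.c_[xs,ys].astype(np.float32));print('collar',x,y,r,onz(c,[x,y],.07))
y=cv2.inRange(hsv,(22,120,100),(35,255,255));y[:,:120]=0;y[:,160:]=0;y[190:]=0
ys,xs=np.nonzero(y);print('yellow',len(xs),ys.min(),ys.max());f=np.polyfit(ys,xs,1);print(f)
```

```text
gear [ 228   71   81   80 5637] ((529.340576171875, -292.1710205078125), (89.54188537597656, 84.74483489990234), 87.08358001708984)
[[ 70  68  70  68  66  72  70  78  72  63  69  67  72  68  67  64  63]
 [ 69  67  70  72  71  66  70  75  75  73  70  70  71  71  70  68  72]
 [ 70  65  68  71  77  87  81  77  68  68  64  65  68  73  66  70  69]
 [ 70  70  73  65  71  78  82  87  82  86  82  67  67  69  64  67  72]
 [ 64  68  67  71  77 104 141 109  95  88  81  87  88  70  70  66  67]
 [ 66  71  73  75  74 122 146 143 143 144 123  92  65  66  68  68  69]
 [ 67  72  69  73  71 140 144 143 142 143 145  97  63  70  67  67  65]
 [ 68  69  70  72  77 145 141 141 144 143 143  55  62  67  64  69  68]
 [ 70  71  62  69 106 138 139 139 141 141 129  61  67  71  71  65  69]
 [ 72  65  74  76 120 142 143 138 138 140 109  62  65  68  65  71  70]
 [ 70  69  75  54  42  80 124 133 141 143  63  62  74  70  69  67  69]
 [ 66  72  43  50  43  55  55  47  51 100  53  63  68  67  67  67  68]
 [ 71  69  60  60  32  40  44  53  54  56  62  69  72  67  67  65  66]
 [ 68  69  71  66  72  66  60  44  40  42  54  68  68  63  62  63  68]
 [ 67  69  68  74  61  66  74  70  70  73  54  68  68  67  64  66  66]
 [ 68  70  70  67  66  66  72  74  68  61  66  68  68  70  69  69  67]
 [ 65  66  74  65  64  71  72  68  66  64  67  72  65  70  65  70  68]]Traceback (most recent call last):
  File "<stdin>", line 16, in <module>
  File "<stdin>", line 6, in rect
    return _wrapfunc(a, 'argmax', axis=axis, out=out, **kwds)
    return bound(*args, **kwds)
ValueError: attempt to get argmax of an empty sequence
```

```bash
python3 -m jog '[[-1,0.0,0,0.035,0],[-1,0.0,0,0.035,0],[-1,0,0,0.02,0],[-1,0,0,0,0],[-1,0,0,0,0]]'
python3 - <<'E'
from h import *
c=cam('wrist');im=c['img'];print(c['T'][:3,3])
hsv=cv2.cvtColor(im,cv2.COLOR_RGB2HSV);gray=cv2.cvtColor(im,cv2.COLOR_RGB2GRAY)
u,v=proj(c,[.529,-.292,.1])[0].astype(int);print(u,v)
x0,x1,y0,y1=u-70,u+70,max(v-70,0),v+70
cv2.imwrite('pics/tip.png',cv2.resize(im[y0:y1,x0:x1],None,fx=4,fy=4,interpolation=2)[...,::-1]);print(x0,y0)
b=np.zeros_like(gray);b[max(v-25,0):v+25,u-25:u+25]=255
m=(gray>112).astype(np.uint8)*255&b
n,l,st,ce=cv2.connectedComponentsWithStats(m);i=1+np.argmax(st[1:,4]);ys,xs=np.nonzero(l==i)
print(st[i],ce[i]);P=onz(c,np.c_[xs,ys],.106)[:,:2];print('tip',cv2.minAreaRect((P*1000).astype(np.float32)),P.mean(0))
E
```

```text
clock: 1.97
tcp_pos: [0.4569, -0.2832, 0.1817]
orientation: [-0.001, 1.0, -0.001, -0.001]
wrist_force: [0.3, -0.3, 0.8]
finger_gap: 0.0858
grip_force: 0.0
[ 0.52983186 -0.28390287  0.31202191]
269 110
199 40
[264 100  21  21 313] [273.98402556 110.13738019]
tip ((529.279296875, -294.8428039550781), (12.107606887817383, 12.092105865478516), 74.32140350341797) [ 0.5293585  -0.29484353]
```

View pics/tip.png

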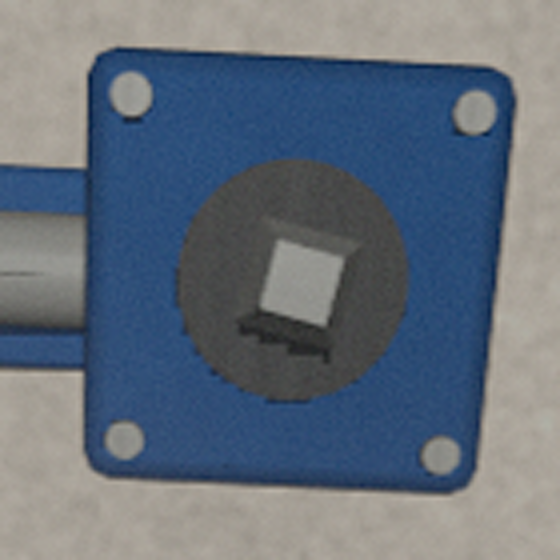

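The shaft tip square measures 12.1 mm as it should, centred at (0.529,-0.295). Its sides are turned -15.7° in world, and the lifter yaw is about -3°. Now on to the crank.

```bash
python3 -m jog '[[-1,0,0,-0.02,-7.16],[-1,0,0,-0.02,-7.16],[-1,0,0,-0.02,-7.16],[-1,0,0,-0.02,-7.16],[-1,0,0,-0.02,-7.16]]' >/dev/null; python3 -m jog '[[-1,0,0,0,-7.16],[-1,0,0,0,-7.16],[-1,0,0,0,-7.16],[-1,0,0,0,-7.16],[-1,0,0,0,-7.16]]'
python3 -m jog '[[-1,0.035,-0.012,0,0],[-1,0.035,-0.012,0,0],[-1,0.035,-0.012,0,0],[-1,0.035,-0.012,0,0],[-1,0.035,-0.012,0,0]]' >/dev/null
python3 -m jog '[[-1,0.035,-0.012,0,0],[-1,0.035,-0.012,0,0],[-1,0.035,-0.012,0,0],[-1,0.035,-0.012,0,0],[-1,0.035,-0.012,0,0]]' >/dev/null
python3 -m jog '[[-1,0.035,-0.012,0,0],[-1,0.035,-0.012,0,0],[-1,0.035,-0.012,0,0],[-1,0.035,-0.012,0,0],[-1,0.035,-0.012,0,0]]' >/dev/null
python3 -m jog '[[-1,0.035,-0.012,0,0],[-1,0.035,-0.012,0,0],[-1,0.035,-0.012,0,0],[-1,0,0,0,-7.16],[-1,0,0,0,-7.16]]'
python3 -m jog '[[-1,0,0,0,-7.16],[-1,0,0,0,-7.16],[-1,0,0,0,-7.16],[-1,0,0,0,-7.16],[-1,0,0,0,-7.16]]' >/dev/null; python3 -m jog '[[-1,0,0,0,-7.16],[-1,0,0,0,-7.16],[-1,0,0,0,-7.16],[-1,0,0,0,-7.16],[-1,0,0,0,-7.16]]' >/dev/null
python3 -m jog '[[-1,0,0,0,-7.16],[-1,0,0,0,-7.16],[-1,0,0,0,-7.16],[-1,0,0,0,-7.16],[-1,0,0,0,-7.16]]' >/dev/null
python3 -m jog '[[-1,0,0,0,-7.16],[-1,0,0,0,-7.16],[-1,0,0,0,-7.16],[-1,0,0,0,-7.16],[-1,0,0,0,0]]'
python3 - <<'E'
from h import *
c=cam('wrist','w1');im=c['img'];s=env.get_state();print(s['joint_pos'],c['T'][:3,3])
hsv=cv2.cvtColor(im,cv2.COLOR_RGB2HSV)
m=cv2.inRange(hsv,(3,150,80),(20,255,255));n,l,st,ce=cv2.connectedComponentsWithStats(m)
for i in range(1,n):
    if st[i,4]>150:
        ys,xs=np.nonzero(l==i);P=onz(c,np.c_[xs,ys],.082)[:,:2]
        print(st[i],ce[i],cv2.minAreaRect((P*1000).astype(np.float32)))
E
```

```text
clock: 2.85
tcp_pos: [0.4591, -0.2837, 0.2852]
orientation: [0.002, 0.809, 0.587, 0.0]
wrist_force: [0.6, -0.3, -0.4]
finger_gap: 0.0853
grip_force: 0.0
clock: 4.52
tcp_pos: [0.4528, 0.3857, 0.2843]
orientation: [0.0, 0.729, 0.685, 0.002]
wrist_force: [0.4, -0.7, 0.3]
finger_gap: 0.0856
grip_force: 0.0
clock: 6.18
tcp_pos: [0.4534, 0.3834, 0.2849]
orientation: [0.002, -0.359, 0.933, 0.0]
wrist_force: [-0.1, -0.2, -0.1]
finger_gap: 0.0852
grip_force: 0.0
[ 5.67092215e-01  3.41135190e-01  1.88001228e-01  1.41397489e+00
 -1.37009527e-04 -1.62462189e-01] [0.40053791 0.33471811 0.41512997]
[336  91  32  32 581] [351.61790017 106.90877797] ((328.5635681152344, 411.1844177246094), (27.21471405029297, 26.312379837036133), 11.545733451843262)
[248 157  24  23 485] [259.89896907 167.82474227] ((449.19903564453125, 381.16485595703125), (27.240745544433594, 26.950702667236328), 46.9612922668457)
[ 90 200  29  26 414] [103.7294686  212.64492754] ((623.6477661132812, 273.944091796875), (26.586950302124023, 26.023466110229492), 79.6978759765625)
[ 410  208  102  119 4651] [475.07546764 268.50978284] ((357.25628662109375, 721.3984985351562), (146.78936767578125, 164.02162170410156), 0.10353086143732071)
[400 350  47  34 887] [423.43291995 369.82750846] ((508.34765625, 778.4954223632812), (64.70936584472656, 69.02619934082031), 33.957496643066406)
```

View pics/w1.png

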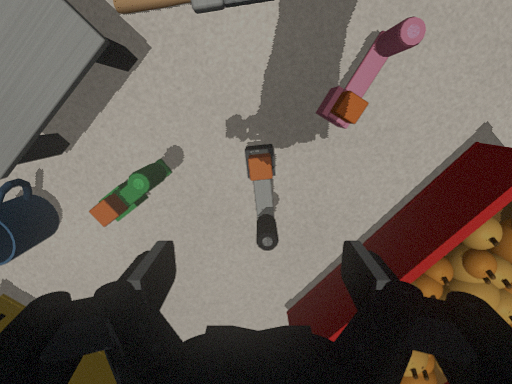

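The wrist view shows the boss at (260,168), 27 mm square (as expected), with the black grip at (267,240). Green is at (105,212) and pink at (350,107), both outside the fingers' path. I correct by +4.6, +1.2 mm and -4.9°, then descend and grip.

```bash
python3 -m jog '[[-1,0.0046,0.0012,0.02,0],[-1,0,0,0.03,-4.9],[-1,0,0,0.03,0],[-1,0,0,0.03,0],[-1,0,0,0.03,0]]' 60 >/dev/null; python3 -m jog '[[-1,0,0,0.03,0],[-1,0,0,0.03,0],[-1,0,0,0.021,0],[-1,0,0,0,0],[0.5,0,0,0,0]]';python3 -m jog '[[1,0,0,0,0],[1,0,0,0,0],[1,0,0,0,0],[1,0,0,0,0],[1,0,0,0,0]]'
```

```text
clock: 7.07
tcp_pos: [0.4479, 0.3809, 0.0613]
orientation: [-0.001, -0.397, 0.918, -0.0]
wrist_force: [-0.8, 0.1, 0.5]
finger_gap: 0.0756
grip_force: 0.0
clock: 7.48
tcp_pos: [0.4491, 0.3821, 0.0632]
orientation: [0.002, -0.398, 0.917, 0.0]
wrist_force: [-0.3, 0.2, 6.2]
finger_gap: 0.0269
grip_force: 60.3
```

```bash
python3 -m jog '[[1,0,0,-0.02,0],[1,0,0,-0.04,0],[1,0,0,-0.04,0],[1,0,0,-0.04,0],[1,0,0,-0.04,0]]' 80; python3 -m jog '[[1,0.01,-0.013,-0.02,0],[1,0.022,-0.026,0,0],[1,0.022,-0.026,0,0],[1,0.022,-0.026,0,0],[1,0.022,-0.026,0,0]]' 
python3 -m jog '[[1,0.022,-0.026,0,0],[1,0.022,-0.026,0,0],[1,0.022,-0.026,0,0],[1,0.022,-0.026,0,0],[1,0.022,-0.026,0,0]]' >/dev/null
python3 -m jog '[[1,0.022,-0.026,0,0],[1,0.022,-0.026,0,0],[1,0.022,-0.026,0,0],[1,0.022,-0.026,0,0],[1,0.022,-0.026,0,0]]' >/dev/null
python3 -m jog '[[1,0.022,-0.026,0,0],[1,0.022,-0.026,0,0],[1,0.022,-0.026,0,0],[1,0.022,-0.026,0,0],[1,0.022,-0.026,0,0]]' >/dev/null
python3 -m jog '[[1,0.011,-0.013,0,-6.85],[1,0,0,0,-6.85],[1,0,0,0,-6.85],[1,0,0,0,-6.85],[1,0,0,0,0]]'
python3 - <<'E'
from h import *
c=cam('wrist','w2');s=env.get_state();print(s['joint_pos'],s['tcp_pos'],c['T'][:3,3],proj(c,[.529,-.295,.106]))
q=s['orientation'];y=2*np.degrees(np.arctan2(q[2],q[1]));print('yaw',y)
m=cv2.inRange(cv2.cvtColor(c['img'],cv2.COLOR_RGB2HSV),(3,150,80),(20,255,255));n,l,st,ce=cv2.connectedComponentsWithStats(m)
for i in range(1,n):
    if st[i,4]>150:
        ys,xs=np.nonzero(l==i);P=onz(c,np.c_[xs,ys],s['tcp_pos'][2]+.02)[:,:2];print(st[i],cv2.minAreaRect((P*1000).astype(np.float32)))
E
```

```text
clock: 7.9
tcp_pos: [0.4472, 0.3808, 0.2428]
orientation: [-0.001, -0.398, 0.917, -0.0]
wrist_force: [2.1, 1.3, -3.5]
finger_gap: 0.0268
grip_force: 79.3
clock: 8.32
tcp_pos: [0.4658, 0.2284, 0.2612]
orientation: [-0.0, -0.398, 0.917, -0.0]
wrist_force: [0.8, -0.6, -4.4]
finger_gap: 0.0269
grip_force: 79.4
clock: 9.98
tcp_pos: [0.5271, -0.2946, 0.2607]
orientation: [-0.0, -0.605, 0.796, 0.001]
wrist_force: [-0.1, 0.0, -3.2]
finger_gap: 0.0267
grip_force: 79.4
[-6.42248052e-01  3.68194185e-01  1.69335063e-01  1.37308453e+00
 -1.45423955e-04 -1.93603364e+00] [ 0.5271803  -0.29450036  0.26085692] [ 0.50883928 -0.36413776  0.39115903] [[256.86630973 182.43074002]]
yaw 254.12845880023272
[462   0  42  28 864] ((426.0050048828125, -374.18890380859375), (8.178390502929688, 13.766355514526367), 74.51036071777344)
[438  39  42  37 747] ((434.7691345214844, -362.4084167480469), (14.077877044677734, 11.884730339050293), 10.709067344665527)
[ 228  224   61   76 3938] ((525.9955444335938, -302.0198059082031), (37.098819732666016, 26.05492401123047), 74.85054779052734)
```

View pics/w2.png

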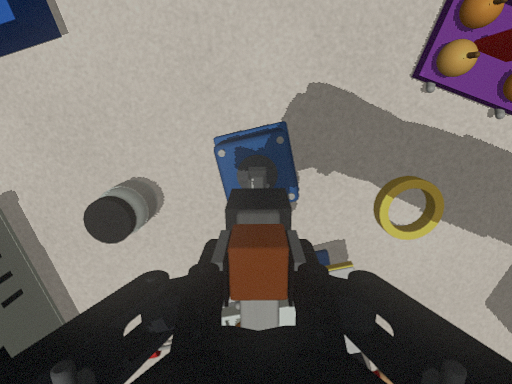

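The wrist view shows the crank held square: boss at (258,262), hub at (258,210), with the shaft in line behind it at (257,182). Correct 2 mm and lower it.

```bash
python3 -m jog '[[1,-0.0006,-0.002,0.02,0],[1,0,0,0.03,0],[1,0,0,0.03,0],[1,0,0,0.01,0],[1,0,0,0.005,0]]'; python3 -m jog '[[1,0,0,0.005,0],[1,0,0,0.005,0],[1,0,0,0.003,0],[1,0,0,0.003,0],[1,0,0,0,0]]'
```

```text
clock: 10.45
tcp_pos: [0.5281, -0.2932, 0.1638]
orientation: [-0.001, -0.603, 0.798, 0.002]
wrist_force: [-1.5, 0.7, -3.0]
finger_gap: 0.0273
grip_force: 79.4
clock: 10.87
tcp_pos: [0.5297, -0.2947, 0.1505]
orientation: [0.0, -0.604, 0.797, -0.0]
wrist_force: [-2.1, 0.4, -3.5]
finger_gap: 0.0268
grip_force: 79.7
```

```bash
python3 -m jog '[[1,0,0,0.004,0],[1,0,0,0.004,0],[1,0,0,0.004,0],[1,0,0,0.003,0],[1,0,0,0,0]]'; python3 -m jog '[[1,0,0,0.002,0],[1,0,0,0.001,0],[1,0,0,0,0]]'
```

```text
clock: 11.28
tcp_pos: [0.5297, -0.2944, 0.1344]
orientation: [0.0, -0.604, 0.797, 0.0]
wrist_force: [-0.3, 0.3, -2.6]
finger_gap: 0.0269
grip_force: 79.6
clock: 11.53
tcp_pos: [0.5297, -0.2946, 0.1333]
orientation: [0.0, -0.604, 0.797, -0.0]
wrist_force: [-3.6, 1.7, 3.5]
finger_gap: 0.0268
grip_force: 80.6
```

```bash
python3 -m jog '[[-1,0,0,0,0],[-1,0,0,0,0],[-1,0,0,0,0],[-1,0,0,-0.03,0],[-1,0,0,-0.03,0]]'; python3 -m jog '[[-1,0,0,-0.03,0],[-1,-0.04,0,0,0],[-1,-0.03,0,0,0],[-1,0,0,0,0]]'
python3 - <<'E'
from h import *
c=cam('wrist','w3');s=env.get_state();print(s['tcp_pos'],c['T'][:3,3])
m=cv2.inRange(cv2.cvtColor(c['img'],cv2.COLOR_RGB2HSV),(3,150,80),(20,255,255));n,l,st,ce=cv2.connectedComponentsWithStats(m)
for i in range(1,n):
    if st[i,4]>150:
        ys,xs=np.nonzero(l==i);P=onz(c,np.c_[xs,ys],.152)[:,:2];print(st[i],cv2.minAreaRect((P*1000).astype(np.float32)))
print(proj(c,[[.5297+.08*np.cos(np.radians(74.2)),-.2946+.08*np.sin(np.radians(74.2)),.186]]))
E
```

```text
clock: 11.95
tcp_pos: [0.5288, -0.2938, 0.1911]
orientation: [-0.0, -0.604, 0.797, 0.002]
wrist_force: [1.7, 0.1, 0.3]
finger_gap: 0.0847
grip_force: 0.0
clock: 12.28
tcp_pos: [0.5502, -0.2233, 0.2237]
orientation: [0.001, -0.605, 0.796, -0.001]
wrist_force: [-1.7, -0.4, -0.7]
finger_gap: 0.0853
grip_force: 0.0
[ 0.54970367 -0.22509246  0.22310098] [ 0.53158928 -0.29287917  0.35401985]
[ 240   86   41   42 1643] ((530.119140625, -294.8360290527344), (26.943710327148438, 27.309717178344727), 75.7170639038086)
[230 291  37  35 855] ((584.3203125, -139.65020751953125), (31.003498077392578, 32.60741424560547), 21.344680786132812)
[324 317  26  25 374] ((516.826171875, -101.20210266113281), (27.1419620513916, 15.94230842590332), 47.374977111816406)
[[260.18640111 235.02026231]]
```

View pics/w3.png

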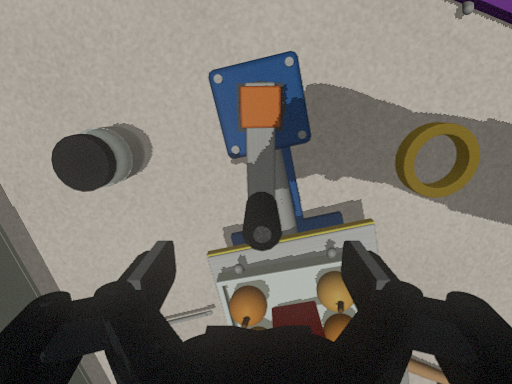

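The wrist view shows the crank seated on the gearbox (boss 260,107, right size for its height) and the grip at (262,235), where I predicted it. I grip it and start winding.

```bash
python3 -m jog '[[-1,-0.0085,0.001,0.02,0],[-1,0,0,0.025,0],[-1,0,0,0.02,0],[0.3,0,0,0,0],[1,0,0,0,0]]' 40; python3 -m jog '[[1,0,0,0,0],[1,0,0,0,0],[1,0,0,0,0],[1,0.0039,-0.0247,0,0],[1,0.0114,-0.0223,0,0]]'; python3 -m jog '[[1,0.0177,-0.0177,0,0],[1,0.0223,-0.0114,0,0],[1,0.0247,-0.0039,0,0],[1,0,0,0,0]]'
```

```text
clock: 12.75
tcp_pos: [0.5491, -0.2189, 0.1563]
orientation: [-0.001, -0.604, 0.797, 0.001]
wrist_force: [0.1, 0.0, 1.1]
finger_gap: 0.0638
grip_force: 0.0
clock: 13.17
tcp_pos: [0.5899, -0.2451, 0.1586]
orientation: [-0.001, -0.604, 0.797, 0.001]
wrist_force: [-6.9, -1.9, -1.4]
finger_gap: 0.0261
grip_force: 39.6
clock: 13.5
tcp_pos: [0.6048, -0.3214, 0.1583]
orientation: [-0.001, -0.602, 0.798, -0.001]
wrist_force: [-2.2, -0.1, 5.8]
finger_gap: 0.0263
grip_force: 40.5
```

Turning smoothly: radius 79 mm, forces under 7 N.

```bash
A='' ; python3 -m jog '[[1,0.0247,0.0039,0,0],[1,0.0223,0.0114,0,0],[1,0.0177,0.0177,0,0],[1,0.0114,0.0223,0,0],[1,0.0039,0.0247,0,0]]' | sed -n 2,4p
python3 -m jog '[[1,-0.0039,0.0247,0,0],[1,-0.0114,0.0223,0,0],[1,-0.0177,0.0177,0,0],[1,-0.0223,0.0114,0,0],[1,-0.0247,0.0039,0,0]]'| sed -n 2,4p
python3 -m jog '[[1,-0.0247,-0.0039,0,0],[1,-0.0223,-0.0114,0,0],[1,-0.0177,-0.0177,0,0],[1,-0.0114,-0.0223,0,0],[1,-0.0039,-0.0247,0,0]]'| sed -n 2,4p
python3 -m jog '[[1,0.0039,-0.0247,0,0],[1,0.0114,-0.0223,0,0],[1,0.0177,-0.0177,0,0],[1,0.0223,-0.0114,0,0],[1,0.0247,-0.0039,0,0]]'| sed -n 2,4p
python3 -m jog '[[1,0.0247,0.0039,0,0],[1,0.0223,0.0114,0,0],[1,0.0177,0.0177,0,0],[1,0.0114,0.0223,0,0],[1,0.0039,0.0247,0,0]]' | sed -n 2,4p
python3 -m jog '[[1,-0.0039,0.0247,0,0],[1,-0.0114,0.0223,0,0],[1,-0.0177,0.0177,0,0],[1,-0.0223,0.0114,0,0],[1,-0.0247,0.0039,0,0]]'| sed -n 2,4p
python3 -m jog '[[1,0,0,0,0]]'
python3 - <<'E'
from h import *
s=env.get_state();d=s['tcp_pos'][:2]-np.array([.530,-.2948]);print(np.hypot(*d),np.degrees(np.arctan2(d[1],d[0])))
c=cam('scene');w=cam('top')
a=cv2.resize(c['img'][165:255,160:300],(800,514),interpolation=2)
cv2.imwrite('pics/s1.png',a[...,::-1])
cv2.imwrite('pics/t1.png',w['img'][...,::-1])
E
```

```text
tcp_pos: [0.508, -0.375, 0.159]
orientation: [0.001, -0.604, 0.797, -0.003]
wrist_force: [4.4, 1.4, -0.8]
tcp_pos: [0.4502, -0.2753, 0.1591]
orientation: [-0.001, -0.603, 0.798, -0.002]
wrist_force: [5.8, -4.2, -3.5]
tcp_pos: [0.5497, -0.2186, 0.1584]
orientation: [-0.002, -0.604, 0.797, -0.001]
wrist_force: [-5.8, -8.5, -3.9]
tcp_pos: [0.6063, -0.3166, 0.1585]
orientation: [0.001, -0.605, 0.796, 0.0]
wrist_force: [-5.3, 5.1, 3.5]
tcp_pos: [0.5078, -0.3751, 0.1589]
orientation: [0.001, -0.603, 0.797, -0.003]
wrist_force: [4.4, 1.8, -0.6]
tcp_pos: [0.4502, -0.2752, 0.1591]
orientation: [-0.001, -0.603, 0.798, -0.002]
wrist_force: [4.6, -3.5, -4.4]
clock: 16.08
tcp_pos: [0.4516, -0.2714, 0.1589]
orientation: [0.001, -0.605, 0.797, -0.001]
wrist_force: [-2.1, 2.5, 3.7]
finger_gap: 0.0261
grip_force: 42.0
0.08185376805253866 163.38003932925713
```

View pics/s1.png

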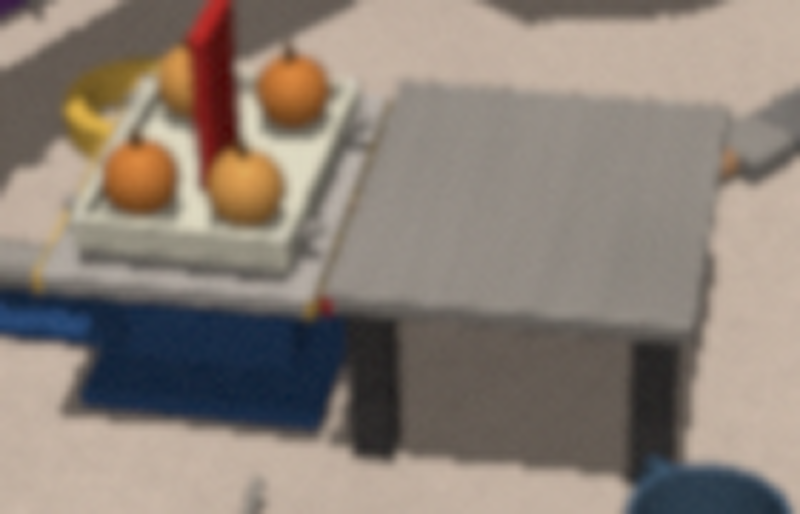

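The scene crop shows the platform just under the deck, with its corner at crop (315,305) against the deck corner at (330,297). I turned 1.75 turns, about 31.6 mm. I let go of the grip and measure both heights from above, using the known edge lengths of 190 and 200 mm.

```bash
python3 -m jog '[[-1,0,0,0,0],[-1,0,0,0,0],[-1,0,0,0,0],[-1,0,0,-0.035,0],[-1,0,0,-0.04,0]]' | sed -n 2,4p
python3 -m jog '[[-1,0,0,-0.04,0],[-1,-0.0337,-0.0017,0,0],[-1,-0.0337,-0.0017,0,0],[-1,-0.0337,-0.0017,0,0],[-1,-0.0337,-0.0017,0,0]]'| sed -n 2,4p
python3 -m jog '[[-1,-0.0337,-0.0017,0,0],[-1,-0.0337,-0.0017,0,0],[-1,-0.0337,-0.0017,0,0],[-1,-0.0337,-0.0017,0,0],[-1,-0.0337,-0.0017,0,0]]'| sed -n 2,4p
python3 -m jog '[[-1,-0.0337,-0.0017,0,0],[-1,0,0,0,0],[-1,0,0,0,0]]'
python3 - <<'E'
from h import *
c=cam('wrist','w4')
E
```

```text
tcp_pos: [0.4495, -0.2732, 0.2298]
orientation: [-0.001, -0.604, 0.797, 0.004]
wrist_force: [0.9, -0.8, 0.4]
tcp_pos: [0.495, -0.1458, 0.2724]
orientation: [0.0, -0.603, 0.798, -0.0]
wrist_force: [0.9, 0.1, -0.0]
tcp_pos: [0.5489, 0.0149, 0.272]
orientation: [-0.0, -0.604, 0.797, -0.0]
wrist_force: [0.0, -0.6, -1.0]
clock: 17.68
tcp_pos: [0.5595, 0.047, 0.2716]
orientation: [-0.0, -0.605, 0.796, 0.0]
wrist_force: [0.4, -0.4, 0.1]
finger_gap: 0.0855
grip_force: 0.0
```

View pics/w4.png

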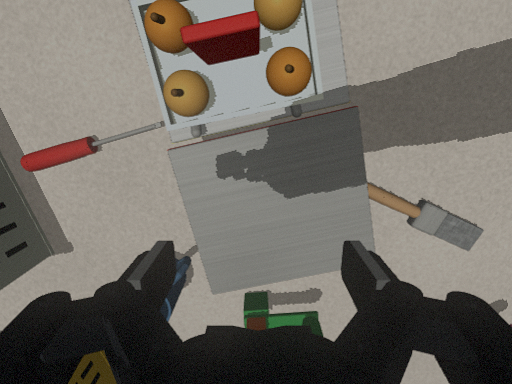

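The wrist view shows the deck's near edge from (169,151) to (358,106), the platform just behind it, and the tray at about (235,50). The platform's side edges are at columns ~150 and ~345. I measure both widths by the beige/grey transition.

```bash
cat > lev.py <<'E'
from h import *
from scipy.optimize import brentq
def width(c,vs,u0f,u1f,hw=14):
    im=cv2.GaussianBlur(c['img'].astype(float),(1,5),0);q=(im[...,0]-im[...,2])/(im[...,0]+im[...,2]+1)
    out=[]
    for f,sg in((u0f,-1),(u1f,1)):
        pts=[]
        for v in vs:
            u=int(round(f(v)));r=q[v,u-hw:u+hw+1]
            o,i=(np.median(r[:6]),np.median(r[-6:]))if sg<0 else(np.median(r[-6:]),np.median(r[:6]))
            if o-i<.02: continue
            t=(o+i)/2;s=np.sign(r-t);k=np.nonzero(s[:-1]!=s[1:])[0]
            if len(k)!=1: continue
            k=k[0];pts.append((u-hw+k+(t-r[k])/(r[k+1]-r[k]),v))
        p=np.array(pts);
        for _ in range(3):
            a=np.polyfit(p[:,1],p[:,0],1);e=p[:,0]-np.polyval(a,p[:,1]);p=p[abs(e)<max(2*e.std(),.3)]
        print(' n',len(p),'fit',np.round(a,3),'rms',round(e.std(),2));out.append(p)
    return out
def wz(c,L,R,z):
    l=onz(c,L,z)[:,:2];r=onz(c,R,z)[:,:2]
    d=[cv2.fitLine(k.astype(np.float32),cv2.DIST_HUBER,0,.0001,.0001).ravel()[:2] for k in(l,r)]
    d=[k*np.sign(k[1]) for k in d];m=d[0]+d[1];m/=np.hypot(*m);n=np.array([m[1],-m[0]])
    lm,rm=l.mean(0),r.mean(0);return abs((lm-rm)@n),m,d,(lm,rm)
E
python3 - <<'E'
from lev import *
c=cam('wrist')
ln=lambda a,b:(lambda v:a[0]+(v-a[1])*(b[0]-a[0])/(b[1]-a[1]))
D=width(c,range(160,235),ln((169,151),(212,292)),ln((358,106),(367,185)))
P=width(c,range(4,118),ln((132,0),(164,133)),ln((334,0),(350,97)))
zd=[]
for (L,R),w in((D,.2),(P,.19)):
    z=brentq(lambda z:wz(c,L,R,z)[0]-w,.03,.2);k=wz(c,L,R,z);zd.append(z);print(w,'z',round(z,4),np.degrees(np.arctan2(-k[1][0],k[1][1])),[np.degrees(np.arctan2(-d[0],d[1])) for d in k[2]],k[3])
E
```

```text
n 75 fit [  0.315 119.335] rms 0.12
 n 66 fit [1.29000e-01 3.42401e+02] rms 0.28
 n 3 fit [  0.208 128.133] rms 0.07
 n 97 fit [1.31000e-01 3.35597e+02] rms 0.1
0.2 z 0.1056 -2.8609722 [np.float32(-3.0476205), np.float32(-2.6743238)] (array([0.64647794, 0.04203724]), array([0.4489854 , 0.09720611]))
0.19 z 0.1048 -6.044992 [np.float32(-9.170189), np.float32(-2.9197938)] (array([ 0.62936666, -0.14534501]), array([ 0.44810773, -0.05290457]))
```

Run:
```python
from lev import *
c=cam('wrist');np.save('c4.npy',c,allow_pickle=True)
im=c['img'].astype(int)
for v in (5,40,80,110,122,128,132,136): print(v,[tuple(int(t) for t in x) for x in im[v,125+int(.24*v):165+int(.24*v):3]])
```

```text
5 [(158, 152, 143), (152, 155, 156), (168, 173, 177), (166, 171, 176), (167, 173, 170), (166, 171, 168), (166, 172, 169), (167, 174, 172), (172, 179, 177), (141, 121, 93), (134, 88, 37), (143, 95, 45), (141, 92, 34), (142, 96, 45)]
40 [(165, 163, 151), (163, 156, 147), (147, 150, 147), (166, 172, 170), (112, 119, 114), (121, 81, 41), (132, 87, 38), (142, 95, 47), (142, 98, 44), (143, 93, 41), (144, 98, 42), (141, 92, 37), (142, 94, 45), (135, 89, 39)]
80 [(165, 161, 152), (161, 156, 145), (160, 154, 143), (167, 172, 173), (171, 176, 174), (74, 74, 67), (116, 115, 106), (167, 171, 172), (130, 107, 65), (147, 116, 64), (152, 118, 63), (154, 119, 65), (156, 123, 65), (154, 122, 65)]
110 [(162, 155, 147), (158, 152, 142), (160, 153, 144), (166, 164, 156), (166, 170, 170), (108, 110, 107), (103, 85, 59), (134, 106, 60), (143, 113, 65), (148, 117, 68), (147, 115, 63), (149, 116, 65), (142, 110, 59), (140, 109, 59)]
122 [(162, 156, 146), (165, 157, 147), (160, 154, 144), (145, 142, 133), (166, 171, 171), (118, 122, 118), (81, 82, 74), (140, 144, 140), (168, 173, 172), (167, 171, 171), (166, 171, 171), (163, 169, 168), (150, 153, 151), (133, 138, 132)]
128 [(117, 115, 111), (137, 138, 131), (118, 115, 109), (138, 130, 123), (168, 171, 173), (167, 172, 173), (167, 171, 171), (166, 170, 170), (168, 173, 171), (164, 170, 171), (167, 172, 173), (166, 171, 172), (152, 157, 157), (116, 115, 111)]
132 [(167, 162, 152), (160, 155, 146), (157, 150, 143), (162, 156, 144), (165, 171, 175), (166, 170, 169), (162, 164, 160), (159, 158, 154), (155, 155, 151), (155, 155, 150), (157, 158, 153), (158, 158, 153), (115, 114, 110), (114, 113, 109)]
136 [(161, 155, 146), (161, 156, 146), (162, 158, 147), (161, 155, 145), (155, 150, 144), (156, 156, 149), (157, 157, 152), (157, 156, 151), (160, 160, 155), (160, 161, 156), (159, 160, 154), (162, 164, 158), (122, 121, 116), (124, 122, 119)]
```

The tray hides the platform's +x edge from here. I shift the camera 80 mm in +x and repeat the measurement.

```bash
python3 -m jog '[[-1,-0.0073,-0.0256,0,0],[-1,-0.0073,-0.0256,0,0],[-1,-0.0073,-0.0256,0,0],[-1,0,0,0,0],[-1,0,0,0,0]]' | sed -n 2p
python3 - <<'E'
from lev import *
c=cam('wrist');np.save('c5.npy',c,allow_pickle=True);c4=np.load('c4.npy',allow_pickle=True).item()
# predict edge lines from first view
O=np.array;L1=O([.6465,.042]);R1=O([.449,.0972]);m=O([.05,.9988])
def pl(pt,z,a,b):
    P=[np.r_[pt+m*t,z] for t in (a,b)];q=proj(c,P);print(q.round(0).tolist());return lambda v:q[0,0]+(v-q[0,1])*(q[1,0]-q[0,0])/(q[1,1]-q[0,1])
n=O([m[1],-m[0]])
dl=pl(L1,.106,-.03,.05);dr=pl(R1,.106,-.03,.05)
rp=O([.44811,-.0529]);pr=pl(rp,.104,-.04,.02);pL=pl(rp+.19*n,.104,-.04,.03)
im=c['img'].astype(int)
for v in(30,70,100,115): print([tuple(int(t) for t in im[v,u]) for u in range(int(pL(v))-12,int(pL(v))+13,3)])
D=width(c,range(150,220),dl,dr,9);P=width(c,range(4,110),pL,pr,9)
for (L,R),w in((D,.2),(P,.19)):
    try:
        z=brentq(lambda z:wz(c,L,R,z)[0]-w,.03,.2);k=wz(c,L,R,z);print(w,'z',round(z,4),[np.degrees(np.arctan2(-d[0],d[1])) for d in k[2]],k[3])
    except Exception as e:print(e)
E
```

```text
tcp_pos: [0.6393, 0.0442, 0.271]
[[245.0, 153.0], [262.0, 222.0]]
[[441.0, 152.0], [444.0, 221.0]]
[[423.0, -20.0], [427.0, 52.0]]
[[220.0, 33.0], [238.0, 109.0]]
[(169, 164, 155), (167, 160, 150), (170, 164, 154), (172, 169, 159), (169, 163, 152), (154, 149, 140), (158, 158, 154), (159, 159, 155), (163, 163, 159)]
[(171, 165, 155), (166, 161, 150), (169, 162, 153), (170, 164, 156), (165, 157, 149), (154, 150, 142), (159, 159, 154), (158, 159, 153), (176, 182, 181)]
[(169, 163, 154), (172, 165, 156), (170, 163, 154), (168, 160, 154), (163, 157, 147), (157, 152, 143), (167, 166, 161), (164, 165, 160), (174, 179, 181)]
[(168, 162, 152), (171, 165, 156), (166, 159, 150), (168, 161, 151), (166, 161, 150), (132, 130, 124), (167, 167, 163), (166, 165, 161), (165, 164, 161)]
 n 61 fit [  0.235 210.266] rms 0.15
 n 61 fit [4.80000e-02 4.33963e+02] rms 0.18
 n 106 fit [  0.238 214.692] rms 0.08
 n 71 fit [5.90000e-02 4.23465e+02] rms 0.12
0.2 z 0.1062 [np.float32(-3.3696985), np.float32(-2.9132097)] (array([0.64618298, 0.05048919]), array([0.44879589, 0.10358135]))
0.19 z 0.0986 [np.float32(-2.8840995), np.float32(-2.9423952)] (array([ 0.63456319, -0.08128892]), array([ 0.44624901, -0.04333055]))
```

Run:
```python
from lev import *
a=np.load('c4.npy',allow_pickle=True).item();b=np.load('c5.npy',allow_pickle=True).item()
f=lambda s,i:(lambda v:s*v+i)
Pa=width(a,range(4,90),f(.131,335.6),f(.131,335.6),9)[1];Pb=width(b,range(4,110),f(.059,423.5),f(.059,423.5),9)[1]
Da=width(a,range(160,235),f(.315,119.3),f(.129,342.4),9);Db=width(b,range(150,220),f(.235,210.3),f(.048,434),9)
n=np.array([.9987,-.0506])
def off(c,p,z,y):
    q=onz(c,p,z)[:,:2];k=np.polyfit(q[:,1],q[:,0],1);return np.polyval(k,y)
for nm,p,q,y in(('plat R',Pa,Pb,-.05),('deckL',Da[0],Db[0],.045),('deckR',Da[1],Db[1],.1)):
    print(nm,brentq(lambda z:off(a,p,z,y)-off(b,q,z,y),.05,.15))
```

```text
Traceback (most recent call last):
  File "lev.py", line 17, in width
    a=np.polyfit(p[:,1],p[:,0],1);e=p[:,0]-np.polyval(a,p[:,1]);p=p[abs(e)<max(2*e.std(),.3)]
                 ~^^^^^
IndexError: too many indices for array: array is 1-dimensional, but 2 were indexed
```

```bash
cat > st.py <<'E'
from lev import *
a=np.load('c4.npy',allow_pickle=True).item();b=np.load('c5.npy',allow_pickle=True).item()
f=lambda s,i:(lambda v:s*v+i)
Da=width(a,range(160,235),f(.315,119.3),f(.129,342.4),9);Db=width(b,range(150,220),f(.235,210.3),f(.048,434),9)
Pa=width(a,range(4,120),f(.24,132),f(.131,335.6),14)[1];Pb=width(b,range(4,110),f(.238,214.7),f(.059,423.5),9)[1]
def off(c,p,z,y):
    q=onz(c,p,z)[:,:2];k=np.polyfit(q[:,1],q[:,0],1);return np.polyval(k,y)
for nm,p,q,y in(('plat R',Pa,Pb,-.05),('deckL',Da[0],Db[0],.045),('deckR',Da[1],Db[1],.1)):
    print(nm,brentq(lambda z:off(a,p,z,y)-off(b,q,z,y),.05,.15))
E
python3 st.py
```

```text
n 70 fit [  0.318 118.528] rms 0.13
 n 63 fit [1.30000e-01 3.42017e+02] rms 0.24
 n 61 fit [  0.234 210.389] rms 0.14
 n 61 fit [4.90000e-02 4.33861e+02] rms 0.19
 n 4 fit [  0.244 127.462] rms 0.09
 n 93 fit [1.33000e-01 3.35138e+02] rms 0.14
 n 106 fit [  0.241 214.627] rms 0.09
 n 72 fit [5.90000e-02 4.23463e+02] rms 0.12
plat R 0.10010943371281705
deckL 0.10842360551028521
deckR 0.10853480808344795
```

Stereo puts the platform 8.4 mm below the deck and the edge widths give 7.6 mm. I take 8 mm, which is 160° more. I go back to the grip and wind.

```bash
python3 -m jog '[[-1,0.0355,0.0096,0,0],[-1,0.0355,0.0096,0,0],[-1,0.0355,0.0096,0,0],[-1,0.0355,0.0096,0,0],[-1,0.0355,0.0096,0,0]]' >/dev/null
python3 -m jog '[[-1,0.0355,0.0096,0,0],[-1,0.0355,0.0096,0,0],[-1,0.0355,0.0096,0,0],[-1,0.0355,0.0096,0,0],[-1,0.0355,0.0096,0,0]]' >/dev/null
python3 -m jog '[[-1,0,0,0,0],[-1,0,0,0.04,0],[-1,0,0,0.04,0],[-1,0,0,0.033,0],[-1,0,0,0,0]]'|sed -n 2,4p
python3 -m jog '[[0.5,0,0,0,0],[1,0,0,0,0],[1,0,0,0,0],[1,0,0,0,0],[1,0,0,0,0]]'
```

```text
tcp_pos: [0.4454, -0.2663, 0.1535]
orientation: [-0.001, -0.603, 0.797, 0.006]
wrist_force: [-1.3, 0.3, -1.0]
clock: 19.97
tcp_pos: [0.4513, -0.2704, 0.1613]
orientation: [0.0, -0.604, 0.797, -0.002]
wrist_force: [-2.7, 1.3, 4.3]
finger_gap: 0.0261
grip_force: 43.6
```

```bash
python3 -m jog '[[1,-0.0247,-0.0039,0,0],[1,-0.0223,-0.0114,0,0],[1,-0.0177,-0.0177,0,0],[1,-0.0114,-0.0223,0,0],[1,-0.0039,-0.0247,0,0]]'|sed -n 2,4p
python3 -m jog '[[1,0.0039,-0.0247,0,0],[1,0.0114,-0.0223,0,0],[1,0.0177,-0.0177,0,0],[1,0.0198,-0.0101,0,0],[1,0,0,0,0]]'
python3 - <<'E'
from h import *
s=env.get_state();d=s['tcp_pos'][:2]-np.array([.530,-.2948]);print(np.hypot(*d),np.degrees(np.arctan2(d[1],d[0])))
E
python3 -m jog '[[-1,0,0,0,0],[-1,0,0,0,0],[-1,0,0,0,0],[-1,0,0,-0.04,0],[-1,0,0,-0.04,0]]' | sed -n 2p
```

```text
tcp_pos: [0.5488, -0.2141, 0.1607]
orientation: [-0.002, -0.604, 0.797, -0.001]
wrist_force: [-6.0, -7.0, -0.6]
clock: 20.8
tcp_pos: [0.6089, -0.2892, 0.1614]
orientation: [0.001, -0.603, 0.798, -0.003]
wrist_force: [1.7, -0.8, 8.8]
finger_gap: 0.026
grip_force: 41.6
0.07907943507948943 4.025362849150527
tcp_pos: [0.6043, -0.2835, 0.2365]
```

```bash
python3 -m jog '[[-1,0,0,-0.03,0],[-1,-0.0365,0.0068,0,0],[-1,-0.0365,0.0068,0,0],[-1,-0.0365,0.0068,0,0],[-1,-0.0365,0.0068,0,0]]' >/dev/null
python3 -m jog '[[-1,-0.0365,0.0068,0,0],[-1,-0.0365,0.0068,0,0],[-1,-0.0365,0.0068,0,0],[-1,-0.0365,0.0068,0,0],[-1,-0.0365,0.0068,0,0]]' >/dev/null
python3 -m jog '[[-1,0,0,0,0],[-1,0,0,0,0]]' | sed -n 2,3p
python3 - <<'E'
from lev import *
c=cam('wrist');np.save('c6.npy',c,allow_pickle=True);c5=np.load('c5.npy',allow_pickle=True).item()
f=lambda pts:(lambda q:(lambda v:q[0,0]+(v-q[0,1])*(q[1,0]-q[0,0])/(q[1,1]-q[0,1])))(proj(c,pts))
m=np.array([.051,.9987])
g=lambda x,y,z:f([[x,y,z],[x+.0051,y+.09987,z]])
D=width(c,range(150,220),g(.6462,.0505,.106),g(.4488,.1036,.106),9)
P=width(c,range(4,100),g(.6346,-.0813,.106),g(.4462,-.0433,.106),9)
zs=[]
for (L,R),w in((D,.2),(P,.19)):
    z=brentq(lambda z:wz(c,L,R,z)[0]-w,.03,.2);k=wz(c,L,R,z);print(w,'z',round(z,4),[np.degrees(np.arctan2(-d[0],d[1])) for d in k[2]],k[3])
h=cv2.cvtColor(c['img'],cv2.COLOR_RGB2HSV);r=cv2.inRange(h,(0,150,90),(5,255,255))|cv2.inRange(h,(172,150,90),(180,255,255))
n,l,st,ce=cv2.connectedComponentsWithStats(r)
for i in range(1,n):
    if st[i,4]>150:
        ys,xs=np.nonzero(l==i);print(st[i],cv2.minAreaRect((onz(c,np.c_[xs,ys],.211)[:,:2]*1000).astype(np.float32)))
E
```

```text
tcp_pos: [0.6361, 0.0501, 0.2693]
orientation: [-0.0, -0.606, 0.796, 0.0]
 n 61 fit [  0.236 206.521] rms 0.13
 n 60 fit [4.80000e-02 4.31452e+02] rms 0.18
 n 96 fit [  0.237 211.511] rms 0.1
 n 84 fit [9.90000e-02 4.25475e+02] rms 1.21
0.2 z 0.1057 [np.float32(-3.1244535), np.float32(-2.6767416)] (array([0.64669524, 0.05662321]), array([0.44896734, 0.10652933]))
0.19 z 0.1074 [np.float32(-2.7242732), np.float32(-2.6775682)] (array([ 0.63467657, -0.07883195]), array([ 0.44674992, -0.03040244]))
[  70  119   74   35 1255] ((719.3001708984375, -29.992149353027344), (49.4581298828125, 11.578006744384766), 0.015464825555682182)
```

Run:
```python
from lev import *
c=np.load('c6.npy',allow_pickle=True).item()
f=lambda pts:(lambda q:(lambda v:q[0,0]+(v-q[0,1])*(q[1,0]-q[0,0])/(q[1,1]-q[0,1])))(proj(c,pts))
g=lambda x,y,z:f([[x,y,z],[x+.0051,y+.09987,z]])
gl,gr=g(.6346,-.0813,.106),g(.4462,-.0433,.106)
for rg in((2,40),(30,70),(60,100)):
  try:
    P=width(c,range(*rg),gl,gr,9);print(rg,P[1][::6].round(1).tolist(),gr(50))
    print(brentq(lambda z:wz(c,P[0],P[1],z)[0]-.19,.03,.2))
  except Exception as e:print(rg,e)
print(c['img'][[10,30,50,70,90]][:,415:440:2].tolist())
```

```text
n 38 fit [  0.232 211.627] rms 0.09
 n 38 fit [4.70000e-02 4.27053e+02] rms 0.08
(2, 40) [[427.2, 2.0], [427.3, 8.0], [427.7, 14.0], [427.9, 20.0], [428.4, 26.0], [428.6, 32.0], [428.7, 38.0]] 429.3243739754774
0.10653097851468886
 n 40 fit [  0.234 211.57 ] rms 0.07
 n 40 fit [5.60000e-02 4.26703e+02] rms 0.12
(30, 70) [[428.5, 30.0], [428.8, 36.0], [429.1, 42.0], [429.5, 48.0], [429.6, 54.0], [429.9, 60.0], [430.6, 66.0]] 429.3243739754774
0.10636913505802412
 n 40 fit [  0.243 211.049] rms 0.07
 n 27 fit [2.17000e-01 4.16196e+02] rms 0.67
(60, 100) [[429.9, 60.0], [430.6, 66.0], [430.5, 72.0], [436.5, 91.0], [436.8, 97.0]] 429.3243739754774
0.1037551513395743
[[[154, 154, 150], [158, 156, 152], [154, 154, 151], [158, 157, 154], [153, 153, 148], [154, 154, 151], [109, 110, 106], [165, 160, 148], [170, 164, 155], [169, 161, 153], [162, 155, 146], [163, 157, 148], [167, 162, 152]], [[158, 159, 154], [157, 158, 154], [160, 160, 154], [157, 157, 154], [159, 157, 153], [160, 161, 156], [159, 159, 153], [162, 155, 146], [162, 156, 147], [163, 155, 146], [168, 160, 150], [167, 161, 151], [171, 166, 157]], [[155, 156, 152], [158, 157, 154], [160, 159, 156], [157, 159, 153], [158, 158, 154], [159, 159, 155], [163, 164, 160], [148, 149, 143], [156, 149, 138], [158, 152, 141], [161, 156, 145], [163, 156, 147], [167, 161, 152]], [[156, 156, 155], [159, 160, 156], [160, 159, 156], [163, 163, 157], [159, 159, 155], [156, 157, 152], [158, 158, 154], [163, 162, 158], [111, 108, 102], [103, 99, 91], [100, 96, 90], [98, 91, 86], [103, 98, 91]], [[76, 77, 72], [75, 76, 73], [75, 76, 69], [74, 74, 71], [76, 76, 76], [80, 81, 78], [77, 77, 75], [77, 77, 75], [73, 76, 72], [76, 77, 73], [79, 78, 76], [95, 94, 89], [100, 96, 89]]]
```

Platform measures 106.5 mm and deck 105.7–106.2 mm, so they are level to within about 1 mm, and the platform rose 7.9 mm for the 8.0 mm I ordered. Now the tray: I turn the tool across the grip plate and look.

```bash
python3 -m jog '[[-1,0.0345,0.0076,-0.008,0],[-1,0.0345,0.0076,-0.008,0],[-1,0.0345,0.0076,-0.008,0],[-1,0.0345,0.0076,-0.006,0],[-1,0,0,0,7.05]]' >/dev/null
python3 -m jog '[[-1,0,0,0,7.05],[-1,0,0,0,7.05],[-1,0,0,0,7.05],[-1,0,0,0,7.05],[-1,0,0,0,7.05]]' >/dev/null
python3 -m jog '[[-1,0,0,0,7.05],[-1,0,0,0,7.05],[-1,0,0,0,7.05],[-1,0,0,0,7.05],[-1,0,0,0,7.05]]' >/dev/null
python3 -m jog '[[-1,0,0,0,0],[-1,0,0,0,0]]'
cat > tr.py <<'E'
from h import *
c=cam('wrist');s=env.get_state();q=s['orientation'];yaw=2*np.degrees(np.arctan2(q[2],q[1]));print('tcp',s['tcp_pos'],'yaw',yaw)
h=cv2.cvtColor(c['img'],cv2.COLOR_RGB2HSV);r=cv2.inRange(h,(0,150,60),(5,255,255))|cv2.inRange(h,(172,150,60),(180,255,255))
n,l,st,ce=cv2.connectedComponentsWithStats(r)
for i in range(1,n):
    if st[i,4]>150:
        ys,xs=np.nonzero(l==i);print('red',st[i],cv2.minAreaRect((onz(c,np.c_[xs,ys],.2115)[:,:2]*1000).astype(np.float32)))
        v=c['img'][ys,xs,0];k=v>(v.min()+v.max())/2;print('  bright',k.sum(),cv2.minAreaRect((onz(c,np.c_[xs,ys][k],.2115)[:,:2]*1000).astype(np.float32)))
w=((h[...,1]<25)&(h[...,2]>163)).astype(np.uint8)*255
n,l,st,ce=cv2.connectedComponentsWithStats(cv2.morphologyEx(w,cv2.MORPH_OPEN,np.ones((3,3))))
i=1+np.argmax(st[1:,4]);ys,xs=np.nonzero(l==i);print('white',st[i],cv2.minAreaRect((onz(c,np.c_[xs,ys],.13)[:,:2]*1000).astype(np.float32)))
E
python3 tr.py
```

```text
clock: 23.68
tcp_pos: [0.5696, -0.0786, 0.2993]
orientation: [-0.0, 0.028, 1.0, -0.0]
wrist_force: [-0.4, -0.1, 0.0]
finger_gap: 0.0855
grip_force: 0.0
tcp [ 0.56967662 -0.07831348  0.29930085] yaw 176.84168212495044
red [254 138  12  70 660] ((546.7832641601562, -76.66814422607422), (8.633902549743652, 55.65324401855469), 86.5268325805664)
  bright 559 ((550.5712890625, -77.07310485839844), (8.522211074829102, 48.140995025634766), 85.62317657470703)
red [282 280  14  46 561] ((668.6129150390625, -57.011940002441406), (12.042325973510742, 48.317405700683594), 88.8843994140625)
  bright 489 ((668.3828735351562, -56.88451385498047), (46.7286262512207, 10.744291305541992), 0.5834729075431824)
white [207 163 106  67 953] ((590.3643798828125, -79.30037689208984), (114.75939178466797, 77.09337615966797), 85.71290588378906)
```

The grip plate is at (0.5505,-0.077), 48×8.5 mm, at about -3.5°. I go down over it and grip lightly.

```bash
python3 -m jog '[[-1,0.019,0.001,0.02,0],[-1,0,0,0.03,0],[-1,0,0,0.03,0],[-1,0,0,0.024,0],[-1,0,0,0,0]]' 30|sed -n 2,4p; python3 -m jog '[[0.5,0,0,0,0],[1,0,0,0,0],[1,0,0,0,0],[1,0,0,0,0],[1,0,0,0,0]]';python3 -m jog '[[1,0,0,0,0],[1,0,0,0,0],[1,0,0,0,0]]'
```

```text
tcp_pos: [0.5477, -0.0747, 0.1903]
orientation: [-0.004, 0.028, 1.0, 0.001]
wrist_force: [-1.7, 0.0, -0.3]
clock: 24.57
tcp_pos: [0.552, -0.0754, 0.1968]
orientation: [0.001, 0.028, 1.0, -0.0]
wrist_force: [0.3, -0.0, 0.1]
finger_gap: 0.0255
grip_force: 0.0
clock: 24.82
tcp_pos: [0.5515, -0.0756, 0.196]
orientation: [0.001, 0.029, 1.0, -0.0]
wrist_force: [0.5, -0.8, 3.7]
finger_gap: 0.0094
grip_force: 31.0
```

```bash
python3 -m jog '[[1,0,0.006,0,0],[1,0,0.012,0,0],[1,0,0.012,0,0],[1,0,0.012,0,0],[1,0,0.012,0,0]]'; python3 -m jog '[[1,0,0.012,0,0],[1,0,0.012,0,0],[1,0,0.012,0,0],[1,0,0.012,0,0],[1,0,0.012,0,0]]'
```

```text
clock: 25.23
tcp_pos: [0.5545, -0.0215, 0.196]
orientation: [0.001, 0.029, 1.0, -0.001]
wrist_force: [-5.0, -12.1, 22.0]
finger_gap: 0.0093
grip_force: 34.1
clock: 25.65
tcp_pos: [0.5577, 0.039, 0.1959]
orientation: [0.0, 0.029, 1.0, -0.001]
wrist_force: [-3.0, -10.0, 21.4]
finger_gap: 0.0093
grip_force: 34.2
```

The arm is pressing down slightly (about 20 N), so there's no lift and the tray moves steadily. I finish the slide, release and inspect.

```bash
python3 -m jog '[[1,0,0.012,0,0],[1,0,0.012,0,0],[1,0,0.012,0,0],[1,0,0.01,0,0],[1,0,0,0,0]]'; python3 -m jog '[[-1,0,0,0,0],[-1,0,0,0,0],[-1,0,0,0,0],[-1,0,0,-0.03,0],[-1,0,0,-0.04,0]]' |sed -n 2,4p;  python3 -m jog '[[-1,-0.02,0,-0.04,0],[-1,0,0,0,0],[-1,0,0,0,0]]' |sed -n 2,4p; python3 tr.py
```

```text
clock: 26.07
tcp_pos: [0.5603, 0.0871, 0.1958]
orientation: [0.0, 0.027, 1.0, 0.001]
wrist_force: [-1.9, 0.7, 7.4]
finger_gap: 0.0095
grip_force: 31.6
tcp_pos: [0.5574, 0.0848, 0.2615]
orientation: [-0.005, 0.028, 1.0, 0.0]
wrist_force: [1.2, -0.9, 0.5]
tcp_pos: [0.581, 0.0836, 0.305]
orientation: [0.003, 0.029, 1.0, 0.0]
wrist_force: [-0.6, 0.8, -0.5]
tcp [0.5793707  0.08356777 0.3026711 ] yaw 176.72526293335918
red [256 134  11  68 681] ((555.819091796875, 87.14646911621094), (8.321732521057129, 54.88814926147461), 86.53543090820312)
  bright 597 ((559.2804565429688, 86.92361450195312), (8.295141220092773, 47.95123291015625), 86.535400390625)
red [186 274  19  51 632] ((676.6565551757812, 19.320199966430664), (54.714664459228516, 12.863300323486328), 0.6954188346862793)
  bright 522 ((677.560302734375, 18.52188491821289), (10.608839988708496, 52.83021926879883), 89.00743865966797)
white [268 155  37  34 734] ((577.7940063476562, 113.96400451660156), (39.332401275634766, 37.16038513183594), 86.65876007080078)
```

The tray's centre is 168 mm along lifter y from the platform centre, so it spans 113–223 mm and is wholly inside the deck's 75–255 mm. In x it also fits inside the deck. I do a final check of level and crank with the platform empty.

```bash
python3 -m jog '[[-1,0,0,0,-7],[-1,0,0,0,-7],[-1,0,0,0,-7],[-1,0,0,0,-7],[-1,0,0,0,-7]]'>/dev/null;python3 -m jog '[[-1,0,0,0,-7],[-1,0,0,0,-7],[-1,0,0,0,-7],[-1,0,0,0,-7],[-1,0,0,0,-7]]'>/dev/null;python3 -m jog '[[-1,0,0,0,-7],[-1,0,0,0,-7],[-1,0,0,0,-6],[-1,0.036,0.018,0,0],[-1,0,0,0,0]]'|sed -n 2,3p
python3 -m jog '[[-1,0,0,0,0]]'>/dev/null
python3 - <<'E'
from lev import *
c=cam('wrist');np.save('c7.npy',c,allow_pickle=True);print(c['T'][:3,3])
f=lambda pts:(lambda q:(print(q.round().tolist()),lambda v:q[0,0]+(v-q[0,1])*(q[1,0]-q[0,0])/(q[1,1]-q[0,1]))[1])(proj(c,pts))
# lifter frame: platform sides & deck sides
O=np.array([.541,-.080]);ex=np.array([.9987,-.0506]);ey=np.array([.0506,.9987])
side=lambda x,y0,y1:f([np.r_[O+ex*x+ey*y,.106] for y in(y0,y1)])
pl,pr=side(.095,-.07,.07),side(-.095,-.07,.07)
dc=np.array([.548,.087]);dx=(dc-O)@ex;print('deck dx',dx)
dl,dr=side(dx+.1,.075,.12),side(dx-.1,.075,.12)
vp=[int(proj(c,np.r_[O+ey*y,.106])[0,1]) for y in(.065,-.065)];vd=[int(proj(c,np.r_[O+ey*y,.106])[0,1]) for y in(.08,.16)];print(vp,vd)
for nm,rg,a,b,w in(('plat',vp,pl,pr,.19),('deck',vd,dl,dr,.2)):
    r=range(max(min(rg),2),max(rg))
    try:
        L,R=width(c,r,a,b,10);z=brentq(lambda z:wz(c,L,R,z)[0]-w,.03,.2);k=wz(c,L,R,z);print(nm,'z',round(z,4),[np.degrees(np.arctan2(-d[0],d[1])) for d in k[2]],k[3])
    except Exception as e:print(nm,e)
m=cv2.inRange(cv2.cvtColor(c['img'],cv2.COLOR_RGB2HSV),(3,150,80),(20,255,255))
t=cam('top')
h=cv2.cvtColor(t['img'],cv2.COLOR_RGB2HSV);m=cv2.inRange(h,(3,150,80),(20,255,255));u,v=proj(t,[.530,-.2948,.152])[0].astype(int)
ys,xs=np.nonzero(m[v-12:v+12,u-12:u+12]);print('crank boss',len(xs),onz(t,[xs.mean()+u-12,ys.mean()+v-12],.152) if len(xs) else None)
E
```

```text
tcp_pos: [0.5548, 0.046, 0.2996]
orientation: [-0.003, -0.686, 0.728, 0.002]
[ 0.5539765  -0.02423483  0.43094717]
[[169.0, -23.0], [181.0, 124.0]]
[[362.0, -25.0], [351.0, 122.0]]
deck dx -0.0014592999999999924
[[178.0, 129.0], [182.0, 168.0]]
[[356.0, 127.0], [353.0, 166.0]]
[118, -18] [132, 199]
 n 110 fit [8.20000e-02 1.71492e+02] rms 0.11
 n 116 fit [-8.10000e-02  3.61467e+02] rms 0.1
plat z 0.1062 [np.float32(-2.9873648), np.float32(-2.9131346)] (array([ 0.63507544, -0.08054488]), array([ 0.44545087, -0.06836761]))
 n 34 fit [1.02000e-01 1.64258e+02] rms 0.2
 n 63 fit [-9.40000e-02  3.67587e+02] rms 0.17
deck z 0.1057 [np.float32(-2.69101), np.float32(-3.399116)] (array([0.64490238, 0.0123561 ]), array([0.44625026, 0.04300962]))
crank boss 86 [[ 0.52680811 -0.29256508  0.152     ]]
```

The platform measures 106.2 mm and the deck 105.7 mm, the crank is on the shaft, and the gripper is clear of everything. Handing in.

```bash
python3 -c "
from workcell import env
print(env.hand_in())"
```

```text
the job is handed in; nothing more can be done
None
```

I handed the job in: the crank is seated on the shaft, the platform measures level with the deck to about 0.5 mm, and the tray stands wholly on the deck, clear of the platform. I measured all of this from the camera images, and hand-in gave no verdict.

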